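# Shim a magnet cup until the flap closes flush, and hold it

### The arm

A 6-joint arm with a two-finger parallel gripper is mounted at the origin on the work surface. World frame = base frame: x ahead of the robot, y to its left, z up, the work surface at z = 0. Lengths are in mm, angles in rad, forces in N, time in s.
With the tool pointing down it reaches from about 300 to 775 mm from the base axis. Payload 14.6 kg.
Tool frame: the origin (TCP) lies between the finger pads; the fingertips stand manip.tip_reach ahead of it and the grasp point (between the pads) lies 5 mm behind it (manip.tip_reach is the distance from the TCP to the fingertips, in mm); z points along the fingers, y is the line along which they close (so a half turn about z gives the same grasp; the last joint's range is limited). The gripper opens to 94 mm and grips with 3 to 60 N. Pads are 16 mm wide; open, the fingers measure 119 mm over their backs; the gripper's body (75 mm by 177 mm) begins 78 mm behind the grasp point.
Start: joints at [1.045, 0.3, 1.521, -0, 1.321, -0.067], TCP at [243.576, 493.113, 219.446] pointing down, gripper open.
Joint ranges: [-3.03, 3.03], [-0.79, 2.21], [0.23, 2.52], [-1.04, 4.18], [0, 3.07], [-2.55, 2.55]. Speed limits (rad/s): [2.22, 2.22, 2.57, 3.14, 3.14, 3.14].

### API

Orientations are given as [roll, pitch, yaw] about the fixed x, y, z axes, in that order (R = Rz(yaw) Ry(pitch) Rx(roll)).
In Python, from cell import manip gives the robot as it stands. The module is installed in compiled form; this text tells all that it offers.
- The arm moves only by the shell command python3 -m creep 'ROWS' [FORCE]. ROWS is JSON, a list of rows, each a list of 3 entries, a list of its own where there are three numbers: the opening, from -1 (shut) to 1 (fully open), then the shift along the tool's x, y, z in cm, then the turn about the tool's z in units of 5 degrees (1.0 is 5 degrees). In form: [[grip, [tx, ty, tz], roll], ...]. A call has 1 to 12 rows; each row is the pose to reach, as a shift and turn from the pose commanded when the call began, along the tool's axes at that moment; what a row does not reach only later rows make up. A row lasts 1/10 s, in which the tool goes at most 50 mm and 8.59 degrees, less where a joint would pass 70% of its speed; a pose out of reach is approached as far as the arm can. A call with a gripper value outside its range is refused whole. The fingers move at their own pace and stop on an object; FORCE is the grip in N (left out, the last holds). Time passes only in rows, so rows that repeat a pose let the fingers close. It gives the time, the measured TCP pose, the force, the opening and the grip force at its end, in the units of the state.
- manip.read_state(): the state, without advancing time (a new reading comes with each control period).
- manip.camera(name): name is "scene" or "top"; returns the picture (384x512x3 uint8, red, green, blue); there is no depth.
- manip.camera_params(name): a dict with "fovy" (degrees; the focal length in pixels is half the picture's height over the tangent of half this angle, whatever the lens; pixels are square), "cx", "cy" (the principal point, pixels), "origin" and "attitude" of the camera in the world. Camera axes: x right, y down, z forward; pixel columns grow to the right and rows downward; lengths in mm; the calibration is good to about 2 mm. A picture is of the moment at which its call begins. camera_params takes no time and is no camera call.
- manip.sign_off(): hands the job in; it is judged then, once.
The state is a dict: "clock": time; "joints": joint angles; "qd": joint speeds; "effort": joint torques, N m; "eef_pos": TCP position; "eef_rot": TCP orientation; "wrist_force": force on the tool from outside, world axes, zero at the start; "moment": the same for the moment, N m; "finger_gap": finger opening in mm; "finger_force": force on a finger pad.
Only numpy, scipy, OpenCV 4.12 (cv2) and the standard library are available. Lean on these libraries where they do the work, as an engineer would, in place of code of your own. Each camera call takes 0.05 s, during which the arm holds its last target. There are 200 camera calls.

### The job

Stack slotted shims flat and centred on the magnet cup in the recess until they just fill the gap under the black flap, so that the flap closes flush with the maple around it and rests firmly on the stack; too few let it sag, too many keep it up. Close the flap and finish holding it pressed down on the stack with the fingertips, with a moderate push, not letting go. Keep unneeded shims out of the recess and leave the cups and the other parts where they are.

Things in the scene. Friction and masses are not known exactly. Their poses are not given: they have to be found in the camera images.
- recess (a point): centre of the floor of the recess, at counter height (z = 0). The recess is an open rectangular pocket, 136 mm (x) by 124 mm (y) and 56 mm deep, in a raised fixed block of maple, 200 x 188 mm and 56 mm high. x points from its front to its hinge side, y along the hinge, z up. One magnet cup stands centred in it.
- flap_pivot (a point): point on the hinge line in the middle of the flap's width, 66 mm in x from the recess centre and 53 mm above the counter; its axes turn with the flap (closed: parallel to those of the recess; the flap extends 130 mm from here along its own -x).
- flap_bar (a point): middle of the top of the flap's pull bar. The flap is a black acrylic plate 130 x 118 x 6 mm, 0.11 kg; the bar, 12 mm thick, 60 mm long along the hinge direction and 18 mm high, stands on its outer face, its middle 110 mm from the hinge line. Same axes as flap_pivot. The closed flap lies inside the recess's mouth.
- flap (a joint): flap angle, rad: 0 = flush (underside 50 mm above the recess floor), positive = open (starts past upright, leaning back; stop at 1.92), negative = sagging into the recess (stop at -0.25). Only what lies in the recess holds it up at 0. Its hinge is stiff (0.09 N m): it stays where left and needs 1 to 2 N at the bar to move.
- cup_tall: chrome round magnet cup, diameter 52 mm, height 30 mm, flat top, loose, about 0.42 kg; origin at the centre of its underside. Either this or the low cup stands in the recess, the other one on the counter.
- cup_low: chrome round magnet cup, diameter 52 mm, height 20 mm, flat top, loose, about 0.28 kg; origin at the centre of its underside.
- shim1: slotted (U-shaped) aluminium shim, 44 x 44 mm, 10 mm thick, 45 g, lying flat; the 12 mm wide slot runs along its x and opens to its -x end, so it is gripped across its y (44 mm). Origin at the centre of its underside. The four shims are alike and start on a fixed rubber mat 3 mm thick, about 110 mm apart.
- shim2: slotted (U-shaped) aluminium shim, 44 x 44 mm, 10 mm thick, 45 g, lying flat; the 12 mm wide slot runs along its x and opens to its -x end, so it is gripped across its y (44 mm). Origin at the centre of its underside. The four shims are alike and start on a fixed rubber mat 3 mm thick, about 110 mm apart.
- shim3: slotted (U-shaped) aluminium shim, 44 x 44 mm, 10 mm thick, 45 g, lying flat; the 12 mm wide slot runs along its x and opens to its -x end, so it is gripped across its y (44 mm). Origin at the centre of its underside. The four shims are alike and start on a fixed rubber mat 3 mm thick, about 110 mm apart.
- shim4: slotted (U-shaped) aluminium shim, 44 x 44 mm, 10 mm thick, 45 g, lying flat; the 12 mm wide slot runs along its x and opens to its -x end, so it is gripped across its y (44 mm). Origin at the centre of its underside. The four shims are alike and start on a fixed rubber mat 3 mm thick, about 110 mm apart.
- faceplate: bystander: round ridged aluminium tweeter faceplate, diameter 104 mm, 10 mm high, lying flat; origin at the centre of its underside
- frame: bystander: green plastic crossover board frame, 90 x 70 x 14 mm; origin at the centre of its underside
- foot: bystander: squat black rubber foot, diameter 42 mm, 18 mm high; origin at the centre of its underside
Not all that is in view belongs to the job. Leave any brown or red look-alike of the shim2 alone.

How it is judged:
By the outcome, as a careful person would: the job done as asked, in the order asked, and still so for the second after the job is handed in, while the arm keeps its last pose, push and grip.
It also fails if it takes over 72 s, if anything falls off the work surface, if the arm or the gripper's body presses on something with over 40 N, if the wrist force passes 120 N, or if a joint passes its speed limit or range.

## Working session

There is one attempt and no reset: what is moved stays moved. The work goes in short steps, Python scripts to look and compute and a shell command to move; the robot and the scene stay as the last step left them, time stands still between calls to the robot, and variables do not carry over. Pictures are saved under pics/ and viewed, at most 10 in all, crops included, and the job is handed in when it is done.

```bash
mkdir -p pics; ls; python3 - <<'E'
from cell import manip
import cv2
for n in("scene","top"):
    cv2.imwrite(f"pics/{n}0.png",cv2.resize(manip.camera(n)[:,:,::-1],(800,600),interpolation=cv2.INTER_CUBIC)); print(manip.camera_params(n))
    cv2.imwrite(f"pics/{n}0_raw.png",manip.camera(n)[:,:,::-1])
print(manip.tip_reach,manip.read_state())
E
```

```text
pics
{'fovy': 45.20968983977524, 'cx': 252.9252372276112, 'cy': 188.67314442489965, 'origin': array([1105.48830958,  494.27583066, 1035.37571218]), 'attitude': array([-2.50297498, -0.01154333,  2.23660307])}
{'fovy': 55.43264535420887, 'cx': 256.3849592465715, 'cy': 192.50076585034503, 'origin': array([405.8081125 ,  51.3756156 , 874.79858618]), 'attitude': array([-2.94403339,  0.00602285, -1.586626  ])}
14.0 {'clock': 0.2, 'joints': array([ 1.04541951e+00,  3.00249281e-01,  1.52132409e+00,  6.17408224e-06,
        1.32072761e+00, -6.65981053e-02]), 'qd': array([ 6.08714497e-06, -1.48173109e-03, -1.50552848e-03,  1.44085167e-03,
       -5.53427667e-04,  1.86152689e-03]), 'effort': array([-1.76496960e-03, -5.31503749e+01, -3.52559924e+01,  7.06612249e-02,
        2.34149495e-02, -4.93916878e-05]), 'eef_pos': array([243.49481776, 492.99736993, 219.11674022]), 'eef_rot': array([-3.14088629e+00, -5.31063801e-05,  2.68281239e+00]), 'wrist_force': array([-0.35153465,  0.08961806, -0.46296861]), 'moment': array([ 0.02498168, -0.00626605, -0.05485773]), 'finger_force': 0.0, 'finger_gap': 94.0029816646246}
```

View pics/top0.png

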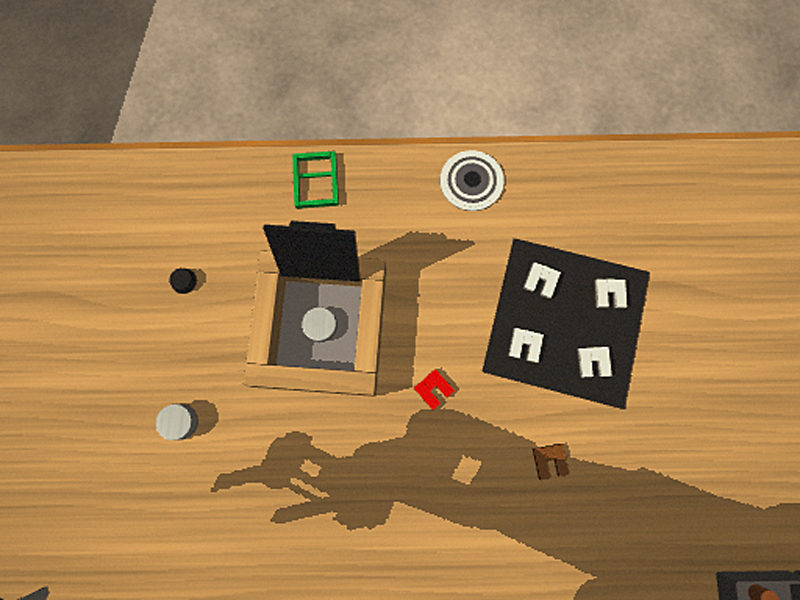

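View pics/scene0.png

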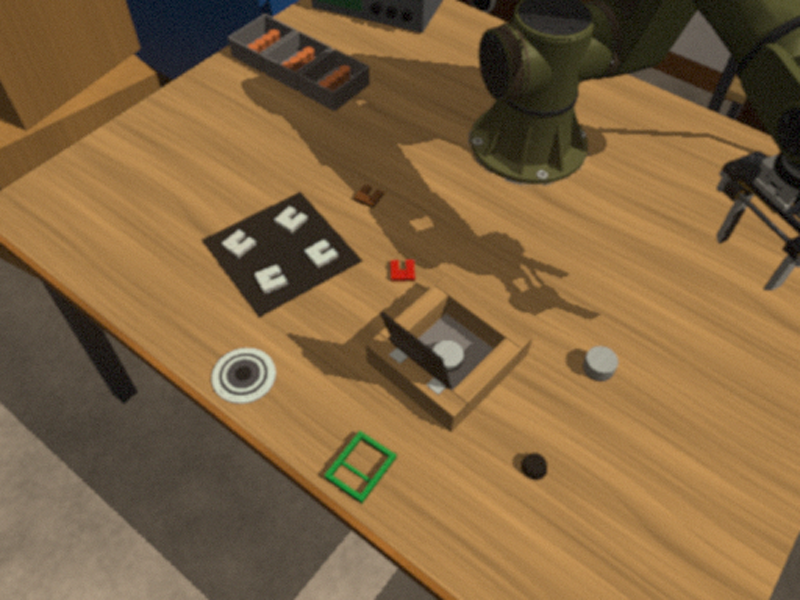

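The four off-white shims lie on the black mat in the top view at (542,280), (610,293), (526,345) and (595,361), shown at 800 px scale. The look-alikes are red at (434,388) and brown at (550,462), both off the mat, so I'll leave them alone. The recess with one cup is at about (318,322). The second cup is at (177,421).

```bash
cat > h.py <<'E'
import numpy as np, cv2
from scipy.spatial.transform import Rotation as R
from cell import manip
class Cam:
    def __init__(s,n):
        p=manip.camera_params(n); s.f=192/np.tan(np.radians(p["fovy"]/2)); s.c=np.array([p["cx"],p["cy"]]); s.o=p["origin"]; s.R=R.from_euler("xyz",p["attitude"]).as_matrix()
    def ray(s,px):
        d=(np.atleast_2d(px)-s.c)/s.f; return np.c_[d,np.ones(len(d))]@s.R.T
    def at(s,px,z):
        d=s.ray(px); return s.o+d*((z-s.o[2])/d[:,2])[:,None]
    def proj(s,X):
        c=(np.atleast_2d(X)-s.o)@s.R; return c[:,:2]/c[:,2:]*s.f+s.c
C={n:Cam(n) for n in("scene","top")}
def tri(a,b):
    A=[];v=[]
    for n,p in(("top",a),("scene",b)):
        d=C[n].ray(p)[0]; d/=np.linalg.norm(d); P=np.eye(3)-np.outer(d,d); A.append(P); v.append(P@C[n].o)
    x=np.linalg.lstsq(np.vstack(A),np.hstack(v),rcond=None)[0]
    return x,[np.linalg.norm(A[i]@x-v[i]) for i in(0,1)]
E
python3 - <<'E'
from h import *
for n in C:
    im=cv2.imread(f"pics/{n}0_raw.png"); hsv=cv2.cvtColor(im,cv2.COLOR_BGR2HSV)
    m=((hsv[...,1]<50)&(hsv[...,2]>(150))).astype(np.uint8)
    for c in cv2.findContours(m,cv2.RETR_EXTERNAL,cv2.CHAIN_APPROX_NONE)[0]:
        if not 80<cv2.contourArea(c)<900: continue
        if cv2.boundingRect(c)[1]<100 :continue
        M=cv2.moments(c); cen=np.array([M["m10"],M["m01"]])/M["m00"]
        h=C[n].at(c[:,0,:].astype(float),13)
        (cx,cy),wh,a=cv2.minAreaRect(h[:,:2].astype(np.float32)); w=C[n].at(cen,13)[0,:2]
        print(n,cen.round(1),"rect",round(cx,1),round(cy,1),np.round(wh,1),round(a,1),"cen-off",(w-[cx,cy]).round(1))
a=cv2.imread("pics/top0_raw.png")[136:256,154:254]; b=cv2.imread("pics/scene0_raw.png")[176:276,230:342]
cv=np.zeros((480,800,3),np.uint8); up=lambda i,s:cv2.resize(i,None,fx=s,fy=s,interpolation=cv2.INTER_CUBIC)
a=up(a,3.5);b=up(b,3.9);cv[:a.shape[0],:a.shape[1]]=a;cv[:b.shape[0],360:360+b.shape[1]]=b
cv2.imwrite("pics/block.png",cv)
t=up(cv2.imread("pics/top0_raw.png")[150:265,305:420],5);cv2.imwrite("pics/mat.png",t)
E
```

```text
scene [385.2 229.5] rect 390.4 384.8 [45.6 47. ] 38.5 cen-off [0.2 0.5]
scene [287.4 225. ] rect 536.6 178.8 [49.1 41.4] 70.4 cen-off [ 1.2 -0.9]
scene [172.  177.7] rect 610.6 -165.3 [45.8 43. ] 65.2 cen-off [ 2.1 -1. ]
scene [204.5 161.3] rect 509.4 -134.2 [46.6 42.9] 73.8 cen-off [ 1.8 -0.9]
scene [151.8 155.2] rect 588.0 -269.8 [45.7 43.4] 87.5 cen-off [ 1.7 -0.2]
scene [185.3 139.6] rect 481.7 -236.5 [42.7 45.1] 2.3 cen-off [2.3 0.2]
top [110.6 269.8] rect 401.8 394.0 [49.9 48.6] 3.9 cen-off [-0.  -0.2]
top [380.6 230.3] rect 481.2 -235.7 [45.9 42.3] 89.1 cen-off [ 1.4 -1. ]
top [336.7 219.6] rect 508.4 -134.4 [45.  43.7] 74.9 cen-off [ 1.5 -0.8]
top [203.4 206.9] rect 546.0 181.3 [48.4 48.6] 44.8 cen-off [-0.5 -0.5]
top [391.  186.5] rect 585.2 -269.9 [45.2 41.8] 89.0 cen-off [ 2.3 -0.5]
top [347.1 177.8] rect 608.9 -165.3 [44.3 44.7] 65.2 cen-off [ 2. -1.]
```

View pics/block.png

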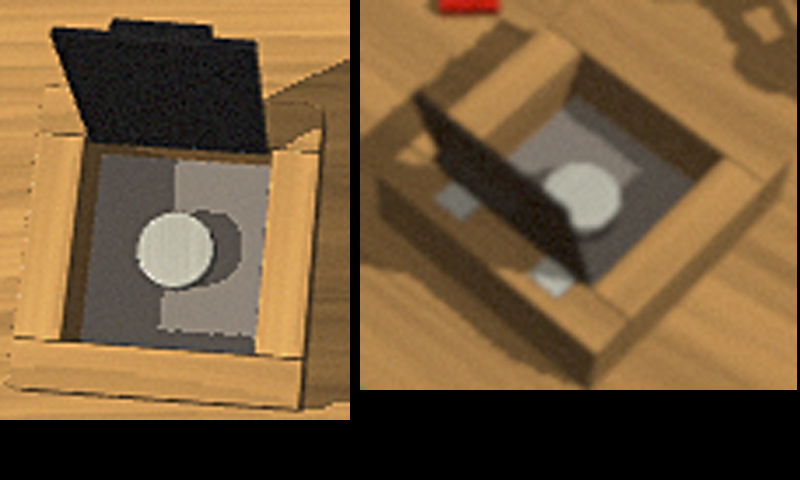

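View pics/mat.png

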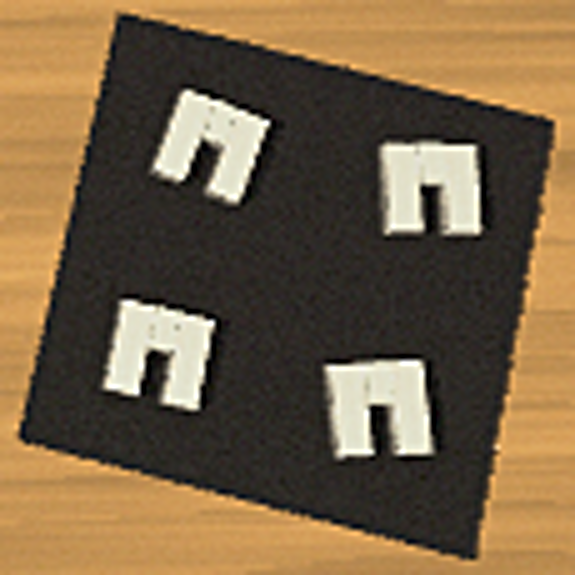

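```bash
python3 - <<'E'
from h import *
T=lambda u,v:((np.array([u,v])+.5)/3.5-.5+[154,136]); S=lambda u,v:((np.array([u-360,v])+.5)/3.9-.5+[230,176])
t,s=C["top"],C["scene"]
print("recess cup: scene px obs", S(581,196))
for z in(20,30): print(z,t.at((203.4,206.9),z).round(1), s.proj(t.at((203.4,206.9),z)).round(1),"crop",((s.proj(t.at((203.4,206.9),z))-[230,176]+.5)*3.9+[360,0]).round(0))
print("tri recess",tri((203.4,206.9),(287.4,225.)))
for z in(20,30): print("counter",z,s.proj(t.at((110.6,269.8),z)).round(1))
print("tri counter",tri((110.6,269.8),(385.2,229.5)))
P={k:t.at(T(*v),56)[0,:2] for k,v in dict(lI1=(84,137),lI2=(62,340),rI1=(272,150),rI2=(256,355),f1=(15,338),f2=(300,358),oR=(305,358)).items()}
for k in P: print(k,P[k].round(1))
for a,b in(("lI1","lI2"),("rI1","rI2"),("f1","f2")): d=P[a]-P[b]; print(a,np.degrees(np.arctan2(d[1],d[0])).round(1))
print("scene", {k:s.at(S(*v),56)[0,:2].round(1) for k,v in dict(frontright=(580,52),frontleft=(723,158)).items()})
E
```

```text
recess cup: scene px obs [286.29487179 225.88461538]
20 [[544.3 179.9  20. ]] [[286.7 225.6]] crop [[583. 195.]]
30 [[542.7 178.4  30. ]] [[286.9 222.8]] crop [[584. 184.]]
tri recess (array([543.54091685, 180.20329883,  22.25392936]), [np.float64(0.7996660390910285), np.float64(0.799666039090666)])
counter 20 [[385.8 232.3]]
counter 30 [[385.3 229.4]]
tri counter (array([401.98648446, 387.0645735 ,  29.71492945]), [np.float64(0.14950117692752485), np.float64(0.1495011769273634)])
lI1 [614.6 235. ]
lI2 [481.  245.5]
rI1 [603.6 110.8]
rI2 [469.5 121.4]
f1 [482.8 275.7]
f2 [467.1  93.3]
oR [467.1  90.1]
lI1 -4.5
rI1 -4.5
f1 85.1
scene {'frontright': array([472.7, 123.1]), 'frontleft': array([484.3, 246. ])}
```

The cup in the recess triangulates to 22 mm high, and the one on the counter to 30 mm. The recess therefore holds the low cup, so three shims are needed. The recess centre is about (544,179), yaw about -4.6°. I'll move above the first shim.

```bash
python3 -m creep '[[0.4,[-51.6,-44.5,0],-2.2],[0.4,[-51.6,-44.5,0],-2.2],[0.4,[-51.6,-44.5,0],-2.2],[0.4,[-51.6,-44.5,0],-2.2],[0.4,[-51.6,-44.5,0],-2.2],[0.4,[-51.6,-44.5,0],-2.2],[0.4,[-51.6,-44.5,0],-2.2],[0.4,[-51.6,-44.5,0],-2.2],[0.4,[-51.6,-44.5,0],-2.2],[0.4,[-51.6,-44.5,0],-2.2],[0.4,[-51.6,-44.5,0],-2.2],[0.4,[-51.6,-44.5,0],-2.2]]' 12
cat > fit.py <<'E'
from h import *
from scipy.optimize import minimize
U=np.array([[-22,-22],[22,-22],[22,22],[-22,22],[-22,6],[8,6],[8,-6],[-22,-6]],float)
def sil(cam,x,y,a,z,box,K=8):
    c,s=np.cos(a),np.sin(a); P=U@np.array([[c,s],[-s,c]])+[x,y]
    m=np.zeros(((box[3]-box[1])*K,(box[2]-box[0])*K),np.uint8)
    for zz in np.linspace(z,z+10,4):
        p=((cam.proj(np.c_[P,np.full(8,zz)])+.5-box[:2])*K).astype(np.int32); cv2.fillPoly(m,[p],255)
    return cv2.resize(m,None,fx=1/K,fy=1/K,interpolation=cv2.INTER_AREA)/255.
def fit(imgs,x,y,a,z,lo=90,hi=210,names=("top","scene")):
    D=[]
    for n in names:
        u,v=C[n].proj([x,y,z+5])[0].astype(int); b=(u-20,v-20,u+20,v+20)
        g=cv2.cvtColor(imgs[n],cv2.COLOR_BGR2GRAY)[b[1]:b[3],b[0]:b[2]].astype(float)
        D.append((C[n],b,np.clip((g-lo)/(hi-lo),0,1)))
    f=lambda q:sum(((sil(c,q[0],q[1],q[2]/20,z,b)-g)**2).sum() for c,b,g in D)
    r=min((minimize(f,[x+d,y,(a)*20],method="Nelder-Mead",options=dict(initial_simplex=np.array([[x+d,y,a*20],[x+d+4,y,a*20],[x+d,y+4,a*20],[x+d,y,a*20+3]]))) for d in(-3,3)),key=lambda r:r.fun)
    return r.x[:2].round(1),np.degrees(r.x[2]/20).round(1),round(r.fun,1)
E
python3 - <<'E'
from fit import *
im={n:cv2.imread(f"pics/{n}0_raw.png") for n in C}
for x,y,a in((509,-134,-15.5),(610,-165,-25),(481,-236,0),(586,-270,0)):
    for nm in(("top",),("scene",),("top","scene")): print(nm,fit(im,x,y,np.radians(a),3,60,215,nm))
E
```

```text
clock: 1.4
eef_pos: [477.2, -60.2, 219.5]
eef_rot: [3.142, 0.0, 2.875]
wrist_force: [-0.0, 0.2, -0.0]
finger_gap: 66.0
finger_force: 0.0
('top',) (array([ 508.2, -135.2]), np.float64(-14.3), np.float64(22.1))
('scene',) (array([ 506.6, -136.1]), np.float64(-13.7), np.float64(88.5))
('top', 'scene') (array([ 508. , -135.4]), np.float64(-14.7), np.float64(114.4))
('top',) (array([ 609.3, -165.8]), np.float64(-23.8), np.float64(26.2))
('scene',) (array([ 609. , -167.4]), np.float64(-22.3), np.float64(56.4))
('top', 'scene') (array([ 609.3, -166.2]), np.float64(-23.7), np.float64(86.2))
('top',) (array([ 480.8, -237.4]), np.float64(2.1), np.float64(18.6))
('scene',) (array([ 479.1, -239.1]), np.float64(1.2), np.float64(125.5))
('top', 'scene') (array([ 480.7, -237.6]), np.float64(1.8), np.float64(149.5))
('top',) (array([ 586.2, -271.2]), np.float64(-1.9), np.float64(50.2))
('scene',) (array([ 584.7, -273. ]), np.float64(-2.0), np.float64(124.0))
('top', 'scene') (array([ 586.3, -271.4]), np.float64(-2.2), np.float64(178.4))
```

```bash
cat > go.py <<'E'
import sys,numpy as np
from cell import manip
from scipy.spatial.transform import Rotation as R
s=manip.read_state(); x,y,z,w=map(float,sys.argv[1:5]); r=R.from_euler("xyz",s["eef_rot"])
d=r.inv().apply(np.array([x,y,z])-s["eef_pos"])/10
a=-(w-np.degrees(s["eef_rot"][2])); a=(a+180)%360-180
print("t",d.round(2),"roll",round(a/5,2),"pos",s["eef_pos"].round(1),"rot",s["eef_rot"].round(3),"q6",s["joints"][5].round(2))
E
python3 go.py 508 -135.2 19.5 165.5
```

```text
t [-4.95 -6.42 20.  ] roll -0.16 pos [477.2 -60.2 219.5] rot [3.142 0.    2.875] q6 -1.51
```

```bash
python3 -m creep '[[0.4,[-4.95,-6.42,4],-0.16],[0.4,[-4.95,-6.42,8],-0.16],[0.4,[-4.95,-6.42,12],-0.16],[0.4,[-4.95,-6.42,16],-0.16],[0.4,[-4.95,-6.42,18.5],-0.16],[0.4,[-4.95,-6.42,20],-0.16],[0.4,[-4.95,-6.42,20],-0.16],[-0.5,[-4.95,-6.42,20],-0.16],[-0.5,[-4.95,-6.42,20],-0.16],[-0.5,[-4.95,-6.42,20],-0.16],[-0.5,[-4.95,-6.42,20],-0.16],[-0.5,[-4.95,-6.42,20],-0.16]]' 12; python3 go.py 544 179.5 130 175.4
```

```text
clock: 2.6
eef_pos: [507.7, -133.0, 19.6]
eef_rot: [-3.142, 0.0, 2.889]
wrist_force: [0.2, 0.2, -0.0]
finger_gap: 43.7
finger_force: 12.0
t [  4.3   31.16 -11.05] roll -1.98 pos [ 507.7 -133.    19.6] rot [-3.142  0.     2.889] q6 -1.64
```

```bash
python3 -m creep '[[-0.5,[0,0,-4],0],[-0.5,[0.5,3,-8],0],[-0.5,[4.3,31.2,-11],-2],[-0.5,[4.3,31.2,-11],-2],[-0.5,[4.3,31.2,-11],-2],[-0.5,[4.3,31.2,-11],-2],[-0.5,[4.3,31.2,-11],-2],[-0.5,[4.3,31.2,-11],-2],[-0.5,[4.3,31.2,-11],-2],[-0.5,[4.3,31.2,-11],-2],[-0.5,[4.3,31.2,-11],-2],[-0.5,[4.3,31.2,-11],-2]]' 12; python3 go.py 544 179.5 37.5 175.4; python3 - <<'E'
from h import *
a=manip.camera("top")[140:260,140:270,::-1];b=manip.camera("scene")[160:280,225:345,::-1]
cv2.imwrite("pics/c1.png",cv2.resize(np.hstack([a,b]),None,fx=3.2,fy=3.2,interpolation=cv2.INTER_CUBIC))
E
```

```text
clock: 3.8
eef_pos: [544.1, 178.7, 129.4]
eef_rot: [-3.141, -0.0, 3.062]
wrist_force: [-0.5, 0.2, -1.0]
finger_gap: 43.5
finger_force: 12.0
t [0.01 0.08 9.19] roll 0.01 pos [544.1 178.7 129.4] rot [-3.141 -0.     3.062] q6 -1.24
```

View pics/c1.png

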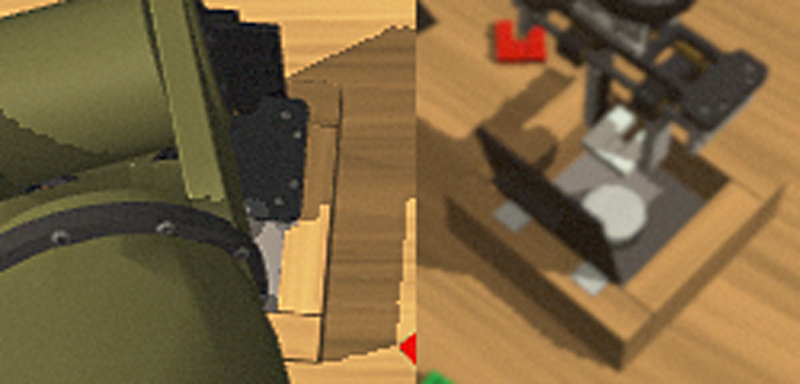

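The shim is held level above the cup at (615,140), with the cup at (612,212). I'll lower it and release.

```bash
python3 -m creep '[[-0.5,[0,0.05,4],0],[-0.5,[0,0.05,7],0],[-0.5,[0,0.05,8.5],0],[-0.5,[0,0.05,9.25],0],[-0.5,[0,0.05,9.25],0],[-0.5,[0,0.05,9.25],0]]' 12; python3 -m creep '[[0.25,[0,0,0],0],[0.25,[0,0,0],0],[0.25,[0,0,0],0],[0.25,[0,0,-2],0],[0.25,[0,0,-6],0],[0.25,[0,0,-10],0],[0.25,[0,0,-10],0]]' ; python3 go.py 609.3 -166 130 156.3;python3 go.py 609.3 -166 19.5 156.3
```

```text
clock: 4.5
eef_pos: [544.7, 180.4, 38.0]
eef_rot: [3.141, 0.002, 3.063]
wrist_force: [-0.6, 0.0, -0.3]
finger_gap: 43.6
finger_force: 12.0
clock: 5.2
eef_pos: [546.2, 181.0, 142.6]
eef_rot: [3.139, 0.008, 3.063]
wrist_force: [0.2, -0.6, -0.0]
finger_gap: 58.4
finger_force: 0.0
t [ -8.99 -34.1    1.24] roll 3.84 pos [546.2 181.  142.6] rot [3.139 0.008 3.063] q6 -1.24
t [ -8.9  -34.13  12.29] roll 3.84 pos [546.2 181.  142.6] rot [3.139 0.008 3.063] q6 -1.24
```

```bash
python3 -m creep '[[0.4,[-9,-34.1,0],3.8],[0.4,[-9,-34.1,0],3.8],[0.4,[-9,-34.1,0],3.8],[0.4,[-9,-34.1,0],3.8],[0.4,[-9,-34.1,0],3.8],[0.4,[-9,-34.1,0],3.8],[0.4,[-9,-34.1,0],3.8],[0.4,[-9,-34.1,0],3.8],[0.4,[-9,-34.1,0],3.8],[0.4,[-9,-34.1,0],3.8],[0.4,[-9,-34.1,0],3.8]]'; python3 go.py 609.3 -166 19.5 156.3; python3 - <<'E'
from fit import *
im={n:manip.camera(n)[:,:,::-1].copy() for n in C}
for nm in(("top",),("scene",)): print(fit(im,544,179.5,np.radians(-4.6),20,110,215,nm))
a=im["top"][140:260,140:270];b=im["scene"][160:280,225:345]
cv2.imwrite("pics/c2.png",cv2.resize(np.hstack([a,b]),None,fx=3.2,fy=3.2,interpolation=cv2.INTER_CUBIC))
E
```

```text
clock: 6.3
eef_pos: [607.2, -165.2, 137.0]
eef_rot: [3.142, -0.0, 2.733]
wrist_force: [0.1, 0.3, 0.1]
finger_gap: 65.6
finger_force: 0.0
t [-2.300e-01  1.000e-02  1.175e+01] roll 0.06 pos [ 607.2 -165.2  137. ] rot [ 3.142 -0.     2.733] q6 -1.49
(array([545.4, 181.8]), np.float64(-4.6), np.float64(65.1))
(array([538.9, 179.7]), np.float64(-5.2), np.float64(46.0))
```

View pics/c2.png

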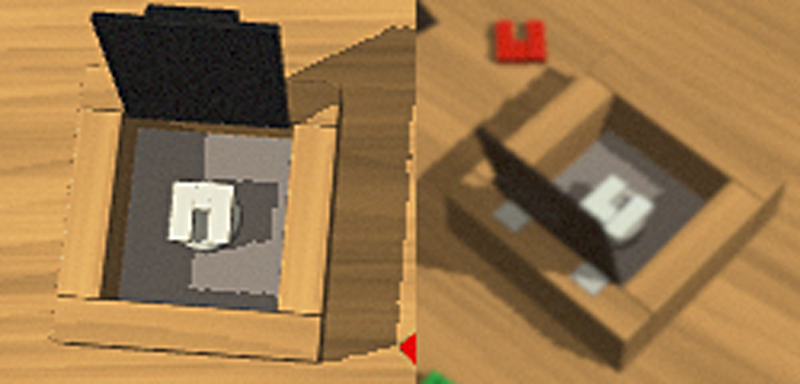

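The first shim lies flat on the cup at (202,211) in the left panel, within about 2 mm of centre. Next is shim B.

```bash
python3 -m creep '[[0.4,[-0.1,0,4],0],[0.4,[-0.1,0,8],0],[0.4,[-0.1,0,10.5],0],[0.4,[-0.1,0,11.7],0],[0.4,[-0.1,0,11.7],0],[0.4,[-0.1,0,11.7],0],[-0.5,[-0.1,0,11.7],0],[-0.5,[-0.1,0,11.7],0],[-0.5,[-0.1,0,11.7],0],[-0.5,[-0.1,0,11.7],0],[-0.5,[-0.1,0,11.7],0]]' 12; python3 go.py 544 179.5 130 175.4
```

```text
clock: 7.5
eef_pos: [608.2, -167.0, 20.4]
eef_rot: [3.141, 0.0, 2.732]
wrist_force: [-0.8, 0.7, 4.5]
finger_gap: 43.2
finger_force: 12.0
t [ 19.7   29.22 -10.97] roll -3.78 pos [ 608.2 -167.    20.4] rot [3.141 0.    2.732] q6 -1.49
```

```bash
python3 -m creep '[[-0.5,[0,0,-4],0],[-0.5,[0.5,1,-8],0],[-0.5,[19.8,29.2,-11.5],-3.8],[-0.5,[19.8,29.2,-11.5],-3.8],[-0.5,[19.8,29.2,-11.5],-3.8],[-0.5,[19.8,29.2,-11.5],-3.8],[-0.5,[19.8,29.2,-11.5],-3.8],[-0.5,[19.8,29.2,-11.5],-3.8],[-0.5,[19.8,29.2,-11.5],-3.8],[-0.5,[19.8,29.2,-11.5],-3.8],[-0.5,[19.8,29.2,-11.5],-3.8],[-0.5,[19.8,29.2,-11.5],-3.8]]' 12; python3 go.py 543.2 179.5 47.5 175.4
```

```text
clock: 8.7
eef_pos: [542.9, 178.8, 134.7]
eef_rot: [-3.141, -0.0, 3.063]
wrist_force: [-0.5, 0.1, -1.6]
finger_gap: 44.1
finger_force: 12.0
t [-0.02  0.08  8.72] roll 0.01 pos [542.9 178.8 134.7] rot [-3.141 -0.     3.063] q6 -1.24
```

```bash
python3 -m creep '[[-0.5,[0,0.05,4],0],[-0.5,[0,0.05,7],0],[-0.5,[0,0.05,8.3],0],[-0.5,[0,0.05,8.7],0],[-0.5,[0,0.05,8.7],0],[-0.5,[0,0.05,8.7],0],[-0.5,[0,0.05,8.7],0]]' 12
```

```text
clock: 9.4
eef_pos: [543.4, 180.1, 48.8]
eef_rot: [3.141, 0.001, 3.063]
wrist_force: [0.7, 0.1, -0.8]
finger_gap: 43.8
finger_force: 12.0
```

```bash
python3 -m creep '[[-0.5,[0,-0.05,0.12],0],[-0.5,[0,-0.05,0.12],0],[-0.5,[0,-0.05,0.12],0]]' 12;  python3 -m creep '[[0.25,[0,0,0],0],[0.25,[0,0,0],0],[0.25,[0,0,0],0],[0.25,[0,0,-2],0],[0.25,[0,0,-6],0],[0.25,[0,0,-10],0],[0.25,[0,0,-10],0]]' ; python3 go.py 480.8 -237.4 130 182
```

```text
clock: 9.7
eef_pos: [543.2, 179.7, 47.2]
eef_rot: [3.141, 0.001, 3.063]
wrist_force: [0.7, -1.7, 4.8]
finger_gap: 44.0
finger_force: 12.0
clock: 10.4
eef_pos: [544.8, 180.2, 152.0]
eef_rot: [3.139, 0.008, 3.063]
wrist_force: [0.2, 0.2, 0.1]
finger_gap: 58.8
finger_force: 0.0
t [  3.13 -42.14   2.07] roll -1.3 pos [544.8 180.2 152. ] rot [3.139 0.008 3.063] q6 -1.24
```

Contact registered at the expected height (4.8 N), so the second shim is placed. Third shim, C:

```bash
python3 -m creep '[[0.4,[3.1,-42.1,1.5],-1.3],[0.4,[3.1,-42.1,1.5],-1.3],[0.4,[3.1,-42.1,1.5],-1.3],[0.4,[3.1,-42.1,1.5],-1.3],[0.4,[3.1,-42.1,1.5],-1.3],[0.4,[3.1,-42.1,1.5],-1.3],[0.4,[3.1,-42.1,1.5],-1.3],[0.4,[3.1,-42.1,1.5],-1.3],[0.4,[3.1,-42.1,1.5],-1.3],[0.4,[3.1,-42.1,1.5],-1.3],[0.4,[3.1,-42.1,1.5],-1.3],[0.4,[3.1,-42.1,1.5],-1.3]]'; python3 go.py 480.8 -237.4 20 182; python3 - <<'E'
from fit import *
im={n:manip.camera(n)[:,:,::-1].copy() for n in C}
for nm in(("top",),("scene",)): print(fit(im,544,179.5,np.radians(-4.6),30,110,215,nm))
a=im["top"][140:260,140:270];b=im["scene"][160:280,225:345]
cv2.imwrite("pics/c3.png",cv2.resize(np.hstack([a,b]),None,fx=3.2,fy=3.2,interpolation=cv2.INTER_CUBIC))
E
```

```text
clock: 11.6
eef_pos: [479.2, -236.5, 131.5]
eef_rot: [3.141, -0.0, -3.105]
wrist_force: [-0.4, 0.1, 1.3]
finger_gap: 65.7
finger_force: 0.0
t [-0.16 -0.1  11.15] roll 0.02 pos [ 479.2 -236.5  131.5] rot [ 3.141 -0.    -3.105] q6 -2.13
(array([544.1, 181.2]), np.float64(-4.6), np.float64(54.7))
(array([539.9, 179.1]), np.float64(-2.0), np.float64(30.8))
```

View pics/c3.png

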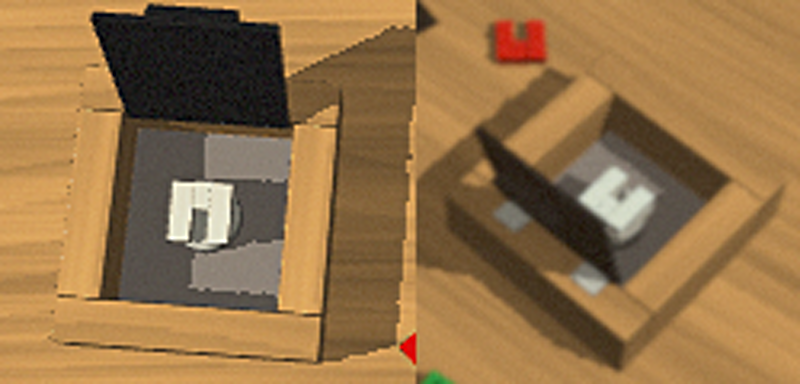

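Two shims are stacked cleanly, at (200,212) in the left panel. Now I'll grip the third.

```bash
python3 -m creep '[[0.4,[-0.1,-0.1,4],0],[0.4,[-0.1,-0.1,8],0],[0.4,[-0.1,-0.1,10],0],[0.4,[-0.1,-0.1,11.1],0],[0.4,[-0.1,-0.1,11.1],0],[0.4,[-0.1,-0.1,11.1],0],[-0.5,[-0.1,-0.1,11.1],0],[-0.5,[-0.1,-0.1,11.1],0],[-0.5,[-0.1,-0.1,11.1],0],[-0.5,[-0.1,-0.1,11.1],0],[-0.5,[-0.1,-0.1,11.1],0]]' 12; python3 go.py 543.5 179.5 140 175.4
```

```text
clock: 12.8
eef_pos: [480.3, -238.7, 21.3]
eef_rot: [-3.141, 0.001, -3.107]
wrist_force: [-0.9, 1.4, 6.9]
finger_gap: 43.7
finger_force: 12.0
t [ -7.79  41.57 -11.88] roll 1.32 pos [ 480.3 -238.7   21.3] rot [-3.141e+00  1.000e-03 -3.107e+00] q6 -2.14
```

```bash
python3 -m creep '[[-0.5,[0,0,-4],0],[-0.5,[0,1,-8],0],[-0.5,[-7.8,41.6,-12],1.3],[-0.5,[-7.8,41.6,-12],1.3],[-0.5,[-7.8,41.6,-12],1.3],[-0.5,[-7.8,41.6,-12],1.3],[-0.5,[-7.8,41.6,-12],1.3],[-0.5,[-7.8,41.6,-12],1.3],[-0.5,[-7.8,41.6,-12],1.3],[-0.5,[-7.8,41.6,-12],1.3],[-0.5,[-7.8,41.6,-12],1.3],[-0.5,[-7.8,41.6,-12],1.3]]' 12; python3 -m creep '[[-0.5,[0,0,0],0],[-0.5,[0,0,0],0],[-0.5,[0,0,0],0]]'; python3 go.py 543.5 179.5 59 175.4
```

```text
clock: 14.0
eef_pos: [543.2, 181.7, 140.6]
eef_rot: [-3.142, -0.0, 3.066]
wrist_force: [-0.6, -0.5, -1.0]
finger_gap: 44.0
finger_force: 12.0
clock: 14.3
eef_pos: [543.4, 178.7, 140.7]
eef_rot: [-3.141, -0.0, 3.062]
wrist_force: [-0.4, 0.0, 0.2]
finger_gap: 43.7
finger_force: 12.0
t [-0.    0.09  8.17] roll 0.0 pos [543.4 178.7 140.7] rot [-3.141 -0.     3.062] q6 -1.24
```

```bash
python3 -m creep '[[-0.5,[0,0.05,4],0],[-0.5,[0,0.05,7],0],[-0.5,[0,0.05,8],0],[-0.5,[0,0.05,8.15],0],[-0.5,[0,0.05,8.15],0],[-0.5,[0,0.05,8.15],0],[-0.5,[0,0.05,8.15],0],[-0.5,[0,0.05,8.2],0],[-0.5,[0,0.05,8.25],0]]' 12
```

```text
clock: 15.2
eef_pos: [543.5, 180.5, 58.6]
eef_rot: [3.141, 0.0, 3.063]
wrist_force: [-0.3, -0.2, -0.2]
finger_gap: 43.6
finger_force: 12.0
```

```bash
python3 -m creep '[[-0.5,[0,-0.05,0.07],0],[-0.5,[0,-0.05,0.07],0],[-0.5,[0,-0.05,0.07],0]]' 12
```

```text
clock: 15.5
eef_pos: [543.4, 179.9, 57.6]
eef_rot: [3.142, 0.0, 3.063]
wrist_force: [1.3, 0.6, 1.0]
finger_gap: 43.8
finger_force: 12.0
```

```bash
python3 -m creep '[[0.25,[0,0,0],0],[0.25,[0,0,0],0],[0.25,[0,0,0],0],[0.25,[0,0,-2],0],[0.25,[0,0,-6],0],[0.25,[0,0,-10],0],[-1,[0,0,-15],0],[-1,[12,0,-18],0],[-1,[20,0,-18],0],[-1,[20,0,-18],0],[-1,[20,0,-18],0],[-1,[20,0,-18],0]]'; python3 - <<'E'
from fit import *
im={n:manip.camera(n)[:,:,::-1].copy() for n in C}
print(fit(im,544,179.5,np.radians(-4.6),40,110,215,("scene",)))
yaw=np.radians(-4.6); Rz=np.array([[np.cos(yaw),-np.sin(yaw),0],[np.sin(yaw),np.cos(yaw),0],[0,0,1]]); pv=np.array([544.3,179.2,0])+Rz@[66,0,53]
for th in(1.6,1.65,1.7,1.75,1.8,1.85,1.9):
    X=[pv+Rz@[-130*np.cos(th),s*59,130*np.sin(th)] for s in(1,-1)]
    print(th,((C["top"].proj(X)-[140,140]+.5)*3.2).round(0).tolist(),((C["scene"].proj(X)-[225,160]+.5)*3.2+[416,0]).round(0).tolist())
s=manip.read_state();print(s["eef_pos"].round(1))
a=im["top"][140:260,140:270];b=im["scene"][160:280,225:345]
cv2.imwrite("pics/c4.png",cv2.resize(np.hstack([a,b]),None,fx=3.2,fy=3.2,interpolation=cv2.INTER_CUBIC))
E
```

```text
clock: 16.7
eef_pos: [340.6, 195.8, 238.7]
eef_rot: [3.14, 0.002, 3.065]
wrist_force: [1.2, -0.1, 0.0]
finger_gap: 13.9
finger_force: 0.0
(array([540. , 178.9]), np.float64(-2.2), np.float64(36.2))
1.6 [[82.0, 56.0], [272.0, 68.0]] [[631.0, 198.0], [505.0, 102.0]]
1.65 [[83.0, 46.0], [273.0, 58.0]] [[625.0, 204.0], [498.0, 108.0]]
1.7 [[84.0, 37.0], [274.0, 48.0]] [[619.0, 210.0], [492.0, 114.0]]
1.75 [[86.0, 27.0], [275.0, 39.0]] [[613.0, 217.0], [486.0, 120.0]]
1.8 [[88.0, 18.0], [276.0, 30.0]] [[606.0, 224.0], [480.0, 127.0]]
1.85 [[89.0, 10.0], [277.0, 21.0]] [[600.0, 231.0], [474.0, 133.0]]
1.9 [[91.0, 1.0], [278.0, 12.0]] [[594.0, 238.0], [468.0, 140.0]]
[343.8 195.8 238.3]
```

View pics/c4.png

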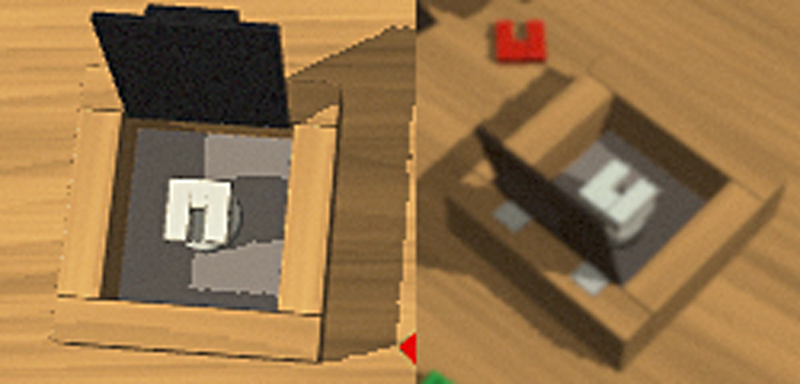

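All three shims are stacked flush and centred at (199,211). The flap angle is about 1.81 rad. I'll go behind it with the fingers shut and sweep it closed.

```bash
python3 go.py 684.8 167.9 238 175.4; python3 -m creep '[[-1,[-15,0,0],0],[-1,[-30,0,0],0],[-1,[-34.3,-0.1,0],0],[-1,[-34.3,-0.1,0],0],[-1,[-34.3,-0.1,0],0],[-1,[-34.3,-0.1,0],0],[-1,[-34.3,-0.1,0],0],[-1,[-34.3,-0.1,0],0],[-1,[-34.3,-0.1,0],0],[-1,[-34.3,-0.1,0],0],[-1,[-34.3,-0.1,0],0]]' 12; python3 go.py 684.8 167.9 159 175.4
```

```text
t [-34.22  -0.15   0.09] roll 0.04 pos [343.8 195.8 238.3] rot [3.141e+00 2.000e-03 3.064e+00] q6 -1.07
clock: 17.9
eef_pos: [685.4, 167.8, 238.4]
eef_rot: [3.141, 0.001, 3.064]
wrist_force: [0.7, -0.3, 0.3]
finger_gap: 0.2
finger_force: 0.0
t [0.07 0.   7.94] roll 0.03 pos [685.4 167.8 238.4] rot [3.141e+00 1.000e-03 3.064e+00] q6 -1.3
```

```bash
python3 -m creep '[[-1,[0.05,0,3],0],[-1,[0.05,0,6],0],[-1,[0.05,0,7.9],0],[-1,[0.05,0,7.9],0],[-1,[0.05,0,7.9],0]]'; python3 -m creep '[[-1,[1,0,0],0],[-1,[2.1,0,0],0],[-1,[3,0,-0.3],0],[-1,[4,0,-0.6],0],[-1,[4.6,0,-0.8],0],[-1,[5.6,0,-0.9],0],[-1,[6.6,0,-1],0],[-1,[7.6,0,-1],0],[-1,[7.6,0,-1],0],[-1,[7.6,0,-1],0]]'; python3 go.py 575.5 176.7 162.5 175.4
```

```text
clock: 18.4
eef_pos: [685.4, 168.0, 160.2]
eef_rot: [3.141, 0.001, 3.064]
wrist_force: [0.2, -0.6, 0.5]
finger_gap: 0.6
finger_force: 0.0
clock: 19.4
eef_pos: [609.9, 173.7, 169.3]
eef_rot: [3.141, 0.001, 3.063]
wrist_force: [-0.7, 0.2, 0.3]
finger_gap: 0.5
finger_force: 0.0
t [3.46 0.03 0.68] roll 0.02 pos [609.9 173.7 169.3] rot [3.141e+00 1.000e-03 3.063e+00] q6 -1.27
```

```bash
python3 -m creep '[[-1,[1.1,0,0.2],0],[-1,[2.2,0,0.4],0],[-1,[3.4,0,0.65],0],[-1,[4.7,0,1.2],0],[-1,[6,0,1.85],0],[-1,[7.1,0,2.7],0],[-1,[8.2,0,3.6],0],[-1,[9,0,4.6],0],[-1,[9.85,0,5.7],0],[-1,[9.85,0,5.7],0],[-1,[9.85,0,5.7],0]]'; python3 go.py 500.4 182.7 88 175.4;  python3 - <<'E'
from h import *
b=manip.camera("scene")[140:290,200:360,::-1]
cv2.imwrite("pics/c5.png",cv2.resize(b,None,fx=4,fy=4,interpolation=cv2.INTER_CUBIC))
E
```

```text
clock: 20.5
eef_pos: [512.1, 181.4, 112.0]
eef_rot: [3.141, 0.0, 3.063]
wrist_force: [-0.0, 0.9, 0.5]
finger_gap: 0.4
finger_force: 0.0
t [1.17 0.03 2.4 ] roll 0.02 pos [512.1 181.4 112. ] rot [3.141 0.    3.063] q6 -1.22
```

View pics/c5.png

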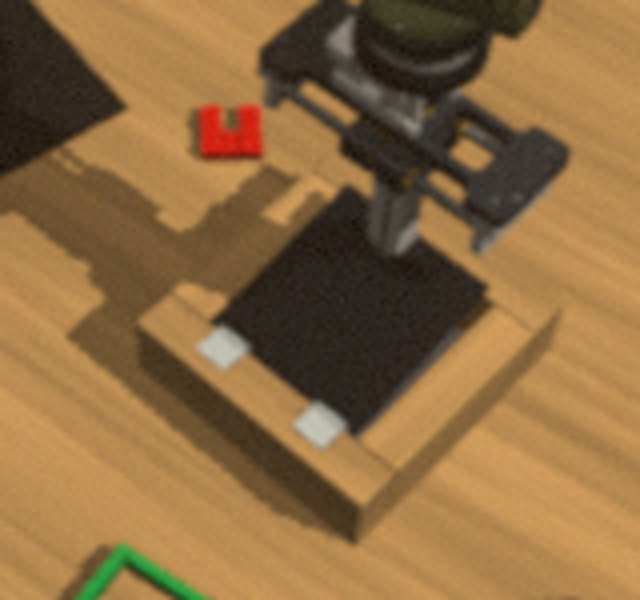

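The flap follows the fingers at (395,235) and is nearly closed, about 0.25 rad. I'll bring it down gently onto the stack.

```bash
python3 -m creep '[[-1,[0.4,0,0.7],0],[-1,[0.75,0,1.3],0],[-1,[0.95,0,1.7],0],[-1,[1.1,0,2.1],0],[-1,[1.17,0,2.3],0],[-1,[1.17,0,2.3],0],[-1,[1.17,0,2.3],0],[-1,[1.17,0,2.3],0]]'; python3 -m creep '[[-1,[0,0,0.05],0],[-1,[0,0,0.1],0],[-1,[0,0,0.1],0],[-1,[0,0,0.1],0]]'
```

```text
clock: 21.35
eef_pos: [499.8, 182.3, 88.6]
eef_rot: [3.142, 0.0, 3.063]
wrist_force: [0.3, 0.9, 1.0]
finger_gap: 0.3
finger_force: 0.0
clock: 21.75
eef_pos: [499.9, 182.3, 88.2]
eef_rot: [3.141, 0.0, 3.063]
wrist_force: [-2.8, -0.6, 8.1]
finger_gap: 0.0
finger_force: 3.9
```

```bash
python3 -m creep '[[-1,[0,0,0.03],0],[-1,[0,0,0.03],0],[-1,[0,0,0.03],0],[-1,[0,0,0.03],0],[-1,[0,0,0.03],0]]'; python3 - <<'E'
from h import *
b=manip.camera("scene")[140:290,200:360,::-1]
cv2.imwrite("pics/c6.png",cv2.resize(b,None,fx=4,fy=4,interpolation=cv2.INTER_CUBIC)); print(manip.read_state()["wrist_force"])
E
```

```text
clock: 22.25
eef_pos: [499.9, 182.4, 88.1]
eef_rot: [3.141, 0.001, 3.063]
wrist_force: [-4.6, -1.4, 11.1]
finger_gap: 0.5
finger_force: 5.4
[-4.35690922 -1.45036402 10.50795226]
```

View pics/c6.png

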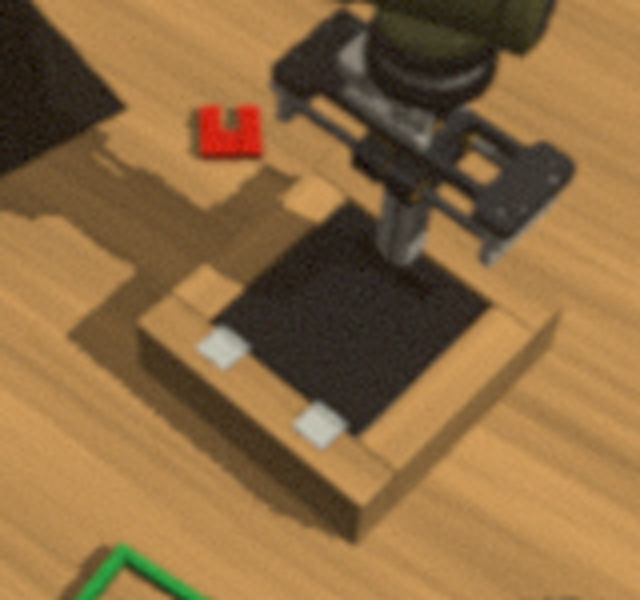

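The flap is flush with the maple. The fingertips are on the bar at (400,255), pressing at about 11 N with the tips at the expected 74 mm. I'll hand in now.

```bash
python3 -c "
from cell import manip
print(manip.sign_off())"
```

```text
the job is handed in; nothing more can be done
None
```

Job handed in at about 22 s: three shims are stacked on the low cup and the flap looks flush in the last picture, with the fingertips still pressing on its bar at about 11 N.

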